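Close and bolt the teat tray

ROBOT

A 6-joint arm with a two-finger parallel gripper is mounted at the origin on the work surface. World frame = base frame: x ahead of the robot, y to its left, z up, the work surface at z = 0. Lengths are in m, angles in rad, forces in N, time in s.
With the tool pointing down it reaches from about 0.35 to 0.875 m from the base axis. Payload 4.2 kg.
Tool frame: the origin (TCP) lies midway between the tips of the shut fingers; the grasp point (between the pads) lies 19 mm behind it (bot.grip_point_offset is the distance from the TCP to the grasp point, in m); z points along the fingers, y is the direction in which the jaws open and shut (so a half turn about z gives the same grasp; the last joint's range is limited). The gripper opens to 85 mm and grips with 20 to 120 N. Pads are 22 mm wide; open, the fingers measure 114 mm over their backs; the gripper's body (76 mm by 85 mm) begins 54 mm behind the grasp point. The pads swing forward as they close: fully open they stand 13 mm farther back than shut.
Start: joints at [-0.944, 0.385, 0.008, 0, -1.194, -0.259], TCP at [0.225, -0.583, 0.231] pointing down, gripper open.
Joint ranges: [-3.14, 3.14], [-1.21, 2.06], [-1.07, 1.41], [-3.16, 2.05], [-2.99, -0.16], [-3.1, 3.1]. Speed limits (rad/s): [2.79, 2.79, 3.14, 3.14, 3.14, 3.14].

INTERFACE

Orientations are given as [roll, pitch, yaw] about the fixed x, y, z axes, in that order (R = Rz(yaw) Ry(pitch) Rx(roll)).
In Python, from station import bot, optics, spotter gives the robot as it stands.
- The arm moves only by the tool carry_out, never from a script. Its argument "increments" is a list of rows, each a list of 3 entries, a list of its own where there are three numbers: the turn, a rotation vector about the tool's x, y, z in rad, then the shift along the tool's x, y, z in m, then the opening, from -1 (shut) to 1 (fully open), so that 0 is half open. In form: [[[ax, ay, az], [x, y, z], hand], ...]. A call has 1 to 20 rows; each row is the pose to reach, as a shift and turn from the pose commanded when the call began, along the tool's axes at that moment; what a row does not reach only later rows make up. A row lasts 1/8 s, in which the tool goes at most 62.5 mm and 10.7 degrees, less where a joint would pass 70% of its speed; a pose out of reach is approached as far as the arm can. A call with a gripper value outside its range is refused whole. The fingers move at their own pace and stop on an object; "newtons" is the grip in N (left out, the last holds). Time passes only in rows, so rows that repeat a pose let the fingers close. It gives the time, the measured TCP pose, the force and the opening at its end, in the units of the state.
- bot.observe(): the state, without advancing time (a new reading comes with each control period).
- optics.snapshot(name): name is "scene" or "top"; returns a dict with "pixels" (400x640x3 uint8, red, green, blue), "fx", "fy", "cx", "cy" (pixels), "pose" (4x4, takes a point from camera to world coordinates). Camera axes: x right, y up, looking along -z (the intrinsics and any distortion apply to the point x, -y, -z); pixel columns grow to the right and rows downward; lengths in m; the calibration is good to about 2 mm. A picture is of the moment at which its call begins. There is no depth.
- bot.sign_off(): hands the job in, once; it reports no verdict.
Trained networks look in a picture, given as the dict that the camera call returned (one of the last four; its "shot" number tells which), for a name from the list of things; names that differ only in an ending like _2 or _b are one class to them, and where a whole thing is asked for, a point or a joint stands for the part that bears it (a point fixed in the world has none). Each returns a list of dicts, best first, with "p" (0 to 1); they miss things now and then, are a little off and sometimes report something else, mostly with a low value. They report only what shows in the picture. A call takes as long as a camera call.
- spotter.masks_of(picture, label): "region" (400x640 bool, what is visible of it) and "extent" ([centre column, centre row, width, height] in pixels, round what is visible of it).
- spotter.pinpoint(picture, label): "xy" ([column, row] in pixels: a listed point, or the origin of a listed thing).
The state is a dict: "time_s": time; "joint_positions": joint angles; "qvel": joint speeds; "tau": joint torques, N m; "eef_pos": TCP position; "ee_rot": TCP orientation; "contact_force": force on the tool from outside, world axes, zero at the start; "wrist_torque": the same for the moment, N m; "width": finger opening in m.
Only numpy, scipy, OpenCV 4.12 (cv2) and the standard library are available. Lean on these libraries where they do the work, as an engineer would, in place of code of your own. Each camera call takes 0.05 s, during which the arm holds its last target. There are 200 camera calls.

TASK

Push the pull-out teat tray all the way into its white housing, then slide the steel bolt on the tray's front across into the keeper until you feel its tip press firmly into the rubber cushion hidden inside, without ramming it. Let go, leaving the tray shut and the bolt still pressed against the cushion, and leave the other things on the cart as they are.

Things in the scene. Friction and masses are not known exactly. Their poses are not given: they have to be found in the camera images.
- organiser: white plastic housing fixed on the cart, 220 deep, 250 wide, 85 high, open in front. Origin on the cart top (z = 0) under the middle of the front opening; x points into the housing (the way the tray closes), y sideways to the keeper (the way the bolt locks), z up. At +y its front corner carries the keeper on a bracket 81 high (x -42 to 33, y 118 to 183). The closed tray's front fills x -38 to 0.
- tray (a joint): how far the grey pull-out tray stands out of the housing (m): 0 fully home against its hard stop, 0.04 to 0.08 at the start. It slides stiffly (about 3 N drag) and stays where it is left. The tray carries the bolt.
- tray_face (a point): centre of the tray's flat front face (the face that looks to the organiser's -x), 226 wide, 74 high, its middle 43 above the cart, its top 80 above the cart. The front is a block 38 thick; the bolt is mounted along its flat top. Axes as the organiser's.
- bolt (a joint): how far the bolt is shot towards the keeper (m), along the organiser's +y: 0 to 0.012 at the start. It drags with about 4 N and stays where it is left, even against the cushion. At 0 the tip is 22 mm short of the keeper's mouth. The tip meets the cushion at a value between 0.038 and 0.060, different every time, neither seen nor measured: it must be felt.
- bolt_knob (a point): middle of the bolt's upright round steel knob: 16 diameter (20 at the 3 thick cap), free from 16 below to 16 above this point, which lies 114 above the cart, 22 above the rod's axis, 19 behind the tray's face plane. Two staples over the rod, tops 101 above the cart, are fixed on the tray 50 to the -y and 100 to the +y side of where the knob is at bolt = 0. Axes as the organiser's.
- bolt_tip (a point): extreme end of the bolt's rounded tip, on the axis of its 12 diameter rod, 92 above the cart; the rod runs along the organiser's y and the tip lies 118 to the +y side of the knob's axis. Axes as the organiser's.
- keeper: steel sleeve fixed on the bracket, 27 wide, 60 long, top 106 above the cart, opening 17 wide. Origin at its mouth's centre, on the rod's axis when the tray is home; y points in. With the tray over 3 mm out the bolt strikes the sleeve. A rubber cushion inside, 16 to 38 deep, yields 2 N per mm for 7 mm, then is solid. Seat it with more than 3 N on it; over 20 N of bolt on keeper does damage.
- tin: aluminium tin with a press lid, 80 diameter, 80 high, on top of the housing; origin under its centre. Bystander.
- sippy_cup: lavender two-handled sippy cup, 72 diameter (117 over the handles), 112 high, on top of the housing; origin under its centre. Bystander.
- scoop: steel measuring scoop, cup 42 diameter and 26 high, flat handle 85 long towards its -x, on the cart to the -y side of the housing; origin under the cup's centre. Bystander.
- feeding_bottle: clear feeding bottle, 60 diameter, 176 high, on the cart beyond the keeper (+y side); origin under its centre. Bystander.
- bowl: white bowl, 116 diameter, 45 high, on the cart on the -y side of the housing; origin under its centre. Bystander.
- bottle_brush: brush lying on the cart, on the +y side; origin under its middle, handle to its -x. Bystander.
- food_jar: small jar, 56 diameter, 75 high, on the cart behind the bowl; origin under its centre. Bystander.

How it is judged:
By the outcome, as a careful person would: the job done as asked, in the order asked, and still so for the second after the job is handed in, with the robot touching nothing.
It also fails if it takes over 48 s, if anything falls off the work surface, if the arm or the gripper's body presses on something with over 40 N, if the wrist force passes 120 N, or if a joint passes its speed limit or range.

## Working session

There is one attempt and no reset: what is moved stays moved. The work goes in short steps, Python scripts to look and compute and a tool call to move; the robot and the scene stay as the last step left them, time stands still between calls to the robot, and variables do not carry over. Pictures are saved under pics/ and viewed, about 8 in all and at most 12, crops included, and the job is handed in when it is done.

Besides the shell and the picture viewer there is one more tool, called after "Request:" as a command line: name --argument value ..., lists and objects as JSON in quotes. carry_out: Moves the arm, as the interface text tells. Its arguments: {"type":"object","properties":{"increments":{"type":"array","items":{"type":"array"}},"newtons":{"type":"number"}},"required":["increments"]}

```bash
ls; mkdir -p pics; cat > h.py <<'E'
import numpy as np, cv2
from station import bot, optics, spotter
def ray(s,uv):
    P=np.array(s["pose"]); d=np.array([(uv[0]-s["cx"])/s["fx"],-(uv[1]-s["cy"])/s["fy"],-1.0])
    return P[:3,3],P[:3,:3]@d
def at_z(s,uv,z):
    o,d=ray(s,uv); return o+d*(z-o[2])/d[2]
def tri(ss,uvs):
    A=np.zeros((3,3));b=np.zeros(3)
    for s,uv in zip(ss,uvs):
        o,d=ray(s,uv); d=d/np.linalg.norm(d); M=np.eye(3)-np.outer(d,d); A+=M;b+=M@o
    return np.linalg.solve(A,b)
E
python3 - <<'E'
from h import *
np.set_printoptions(precision=4,suppress=True)
s=optics.snapshot("scene");t=optics.snapshot("top")
print({k:v for k,v in s.items() if k!="pixels"});print({k:v for k,v in t.items() if k!="pixels"})
for n,p in(("scene",s),("top",t)): cv2.imwrite(f"pics/{n}0.png",p["pixels"][:,:,::-1])
zs=dict(organiser=0,tray_face=.043,bolt_knob=.114,bolt_tip=.092,keeper=.092,tin=.085,sippy_cup=.085,feeding_bottle=0,bowl=0,scoop=0,bottle_brush=0,food_jar=0)
for n,z in zs.items():
    uv=[]
    for p in(s,t):
        r=spotter.pinpoint(p,n)
        if r: uv.append(r[0]["xy"]);print(n,p is t,np.array(r[0]["xy"]),round(r[0]["p"],2),at_z(p,r[0]["xy"],z))
        else: print(n,p is t,None)
    if len(uv)==2: print("   tri",tri((s,t),uv))
print(bot.observe())
E
```

```text
pics
{'fx': 488.0343340789496, 'fy': 488.0343340789496, 'cx': 323.58077211165926, 'cy': 199.3360800608218, 'pose': array([[ 0.5912, -0.4697,  0.6557,  1.3251],
       [ 0.8065,  0.3535, -0.4739, -0.4895],
       [-0.0092,  0.809 ,  0.5878,  0.7553],
       [ 0.    ,  0.    ,  0.    ,  1.    ]]), 'shot': 1}
{'fx': 462.84442752648505, 'fy': 462.84442752648505, 'cx': 322.69103004018507, 'cy': 195.9979810082655, 'pose': array([[-0.0156,  0.9987, -0.0484,  0.5205],
       [-0.9994, -0.0171, -0.0307,  0.0268],
       [-0.0315,  0.0479,  0.9984,  1.0328],
       [ 0.    ,  0.    ,  0.    ,  1.    ]]), 'shot': 2}
organiser False [295.9 242.6] 0.76 [ 0.5828 -0.0346  0.    ]
organiser True [363.1 183.5] 0.77 [ 0.597  -0.0321  0.    ]
   tri [ 0.5938 -0.0357  0.0086]
tray_face False [273.8 211.3] 0.56 [ 0.4979 -0.0397  0.043 ]
tray_face True [334.2 112.2] 0.39 [0.7492 0.0295 0.043 ]
   tri [ 0.6817 -0.0461  0.1801]
bolt_knob False [275.1 195.2] 0.78 [ 0.5307 -0.0507  0.114 ]
bolt_knob True [376.2 215.2] 0.77 [ 0.5253 -0.0502  0.114 ]
   tri [ 0.5259 -0.0494  0.1107]
bolt_tip False [319.3 185.6]
[... 990 characters left out ...]
ttle_brush False [376.9 196.6] 0.59 [0.5575 0.2398 0.    ]
bottle_brush True None
food_jar False [253.6 316.6] 0.71 [ 0.718 -0.225 -0.   ]
food_jar True [447.3 129.2] 0.68 [ 0.7151 -0.222   0.    ]
   tri [ 0.7155 -0.2233 -0.0036]
{'time_s': 1.3, 'joint_positions': array([-0.9444,  0.3847,  0.0079, -0.    , -1.194 , -0.2586]), 'qvel': array([-0.001 ,  0.    , -0.0004, -0.0007, -0.0001, -0.0002]), 'tau': array([  0.0001, -39.2087,  18.8613,   4.1905,  -0.0004,  -0.    ]), 'eef_pos': array([ 0.2247, -0.5832,  0.2313]), 'ee_rot': array([-3.1416,  0.    , -2.7738]), 'contact_force': array([1.0317, 0.1457, 0.4234]), 'wrist_torque': array([ 0.0558,  0.0209, -0.0155]), 'width': 0.08562561805470331}
```

View pictures.

```bash
python3 - <<'E'
import cv2,numpy as np
a=cv2.imread("pics/scene0.png")[130:330,180:430];b=cv2.imread("pics/top0.png")[60:260,240:490]
cv2.imwrite("pics/c0.png",cv2.resize(np.vstack([a,b]),None,fx=1.5,fy=1.5) if 0 else np.hstack([cv2.resize(a,(400,320)),cv2.resize(b,(400,320))]))
E
```

```text
(no output)
```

View pics/c0.png

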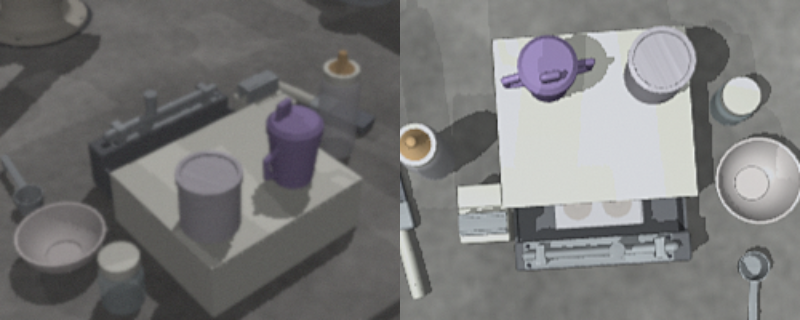

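View pics/top0.png

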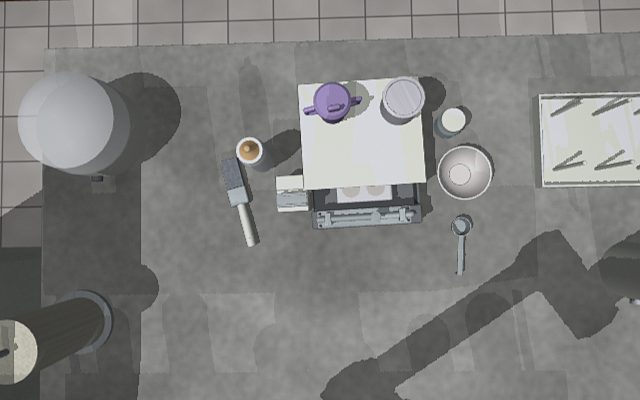

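```bash
python3 - <<'E'
from h import *
np.set_printoptions(precision=4,suppress=True)
t=optics.snapshot("top"); px=t["pixels"].astype(int)
m=((px.min(2)>170)&(px.max(2)-px.min(2)<40)).astype(np.uint8)
m[:, :296]=0;m[:,432:]=0;m[:70]=0;m[193:]=0
n,l,st,_=cv2.connectedComponentsWithStats(m); k=1+np.argmax(st[1:,4]); print(st[k])
# front edge: lowest row of the component per column; right edge per row
c=[(u,np.where(l[:,u]==k)[0].max()+.5) for u in range(308,420)]
W=np.array([at_z(t,p,.085)[:2] for p in c]); f=np.polyfit(W[:,1],W[:,0],1); r=W[:,0]-np.polyval(f,W[:,1]); g=abs(r)<.003; f=np.polyfit(W[g,1],W[g,0],1)
print("front edge x=",f,"yaw",-np.arctan(f[0]),g.sum())
c=[(np.where(l[v]==k)[0].max()+.5,v) for v in range(125,178)]
W=np.array([at_z(t,p,.085)[:2] for p in c]); h=np.polyfit(W[:,0],W[:,1],1);print("right edge y=",h,"yaw",np.arctan(h[0]))
c=[(np.where(l[v]==k)[0].min()-.5,v) for v in range(125,178)]
W=np.array([at_z(t,p,.085)[:2] for p in c]); h=np.polyfit(W[:,0],W[:,1],1);print("left edge y=",h,"yaw",np.arctan(h[0]))
E
```

```text
[  296    77   130   116 10869]Traceback (most recent call last):
  File "<stdin>", line 9, in <module>
    raise TypeError("expected non-empty vector for x")
TypeError: expected non-empty vector for x
```

```bash
python3 - <<'E'
from h import *
np.set_printoptions(precision=4,suppress=True)
t=optics.snapshot("top"); px=t["pixels"].astype(int)
m=((px.min(2)>150)&(px.max(2)-px.min(2)<50)).astype(np.uint8)
def fit(c,ax):
    W=np.array([at_z(t,p,.085)[:2] for p in c]);a,b=W[:,1-ax],W[:,ax];g=np.ones(len(a),bool)
    for _ in range(6):
        f=np.polyfit(a[g],b[g],1);r=abs(b-np.polyval(f,a));g=r<=max(.0025,np.quantile(r,.6) if _<3 else 0)
    return f,g.sum(),len(a)
def run(v,start,step):
    i=start
    while v[i]: i+=step
    return i-step/2
f=fit([(u,run(m[:,u],170,1)) for u in range(310,420)],0);print("front x(y)",f,-np.arctan(f[0][0]))
for s in(1,-1):
    h=fit([(run(m[v],365,s),v) for v in range(130,176)],1);print("side y(x)",h,np.arctan(h[0][0]))
E
```

```text
front x(y) (array([-0.0514,  0.5838]), np.int64(58), 110) 0.05136640004162538
side y(x) (array([ 0.0451, -0.1808]), np.int64(46), 46) 0.04505129576814268
side y(x) (array([0.0416, 0.0709]), np.int64(46), 46) 0.041605503890269055
```

Request:
carry_out --increments '[[[0,0,0.325],[-0.428,0.471,0],-1],[[0,0,0.325],[-0.428,0.471,0],-1],[[0,0,0.325],[-0.428,0.471,0],-1],[[0,0,0.325],[-0.428,0.471,0],-1],[[0,0,0.325],[-0.428,0.471,0],-1],[[0,0,0.325],[-0.428,0.471,0],-1],[[0,0,0.325],[-0.428,0.471,0],-1],[[0,0,0.325],[-0.428,0.471,0],-1],[[0,0,0.325],[-0.428,0.471,0],-1],[[0,0,0.325],[-0.428,0.471,0],-1],[[0,0,0.325],[-0.428,0.471,0],-1],[[0,0,0.325],[-0.428,0.471,0],-1],[[0,0,0.325],[-0.428,0.471,0],-1],[[0,0,0.325],[-0.428,0.471,0.06],-1],[[0,0,0.325],[-0.428,0.471,0.12],-1],[[0,0,0.325],[-0.428,0.471,0.171],-1],[[0,0,0.325],[-0.428,0.471,0.171],-1],[[0,0,0.325],[-0.428,0.471,0.171],-1]]' --newtons 60

```text
time_s: 3.65
eef_pos: [0.4561, 0.0098, 0.062]
ee_rot: [3.141, 0.003, -3.099]
contact_force: [0.5, 0.1, -0.6]
width: 0.0003
```

Request:
carry_out --increments '[[[0,0,0],[-0.015,0,0],-1],[[0,0,0],[-0.028,0,0],-1],[[0,0,0],[-0.035,0,0],-1],[[0,0,0],[-0.042,0,0],-1],[[0,0,0],[-0.049,0,0],-1],[[0,0,0],[-0.056,0,0],-1],[[0,0,0],[-0.063,0,0],-1],[[0,0,0],[-0.069,0,0],-1],[[0,0,0],[-0.069,0,0],-1]]'

```text
time_s: 4.78
eef_pos: [0.5249, 0.0133, 0.0602]
ee_rot: [3.141, 0.002, -3.099]
contact_force: [0.4, 0.9, -0.5]
width: 0.0
```

Request:
carry_out --increments '[[[0,0,0],[-0.003,0,0],-1],[[0,0,0],[-0.006,0,0],-1]]'

```text
time_s: 5.03
eef_pos: [0.5295, 0.0135, 0.0603]
ee_rot: [3.142, -0.001, -3.099]
contact_force: [-3.4, 0.8, 1.3]
width: -0.0004
```

```bash
python3 - <<'E'
from h import *
s=optics.snapshot("scene");t=optics.snapshot("top")
uv=[spotter.pinpoint(p,"bolt_knob") for p in(s,t)];print([u[0] for u in uv if u])
if all(uv): print(tri((s,t),[u[0]["xy"] for u in uv]),at_z(t,uv[1][0]["xy"],.114))
cv2.imwrite("pics/b.png",np.hstack([cv2.resize(p["pixels"][a:a+140,b:b+175,::-1],(400,320)) for p,a,b in((s,130,210),(t,130,260))]))
o=bot.observe();print(o["eef_pos"],o["contact_force"])
E
```

```text
[{'xy': [284.0, 203.6], 'p': 0.85}, {'xy': [376.0, 196.2], 'p': 0.57}]
[ 0.56380594 -0.04982368  0.10947734] [ 0.56286328 -0.05062443  0.114     ]
[0.53002677 0.01356163 0.06026653] [-1.72978454  0.09248159 -0.83767758]
```

View pics/b.png

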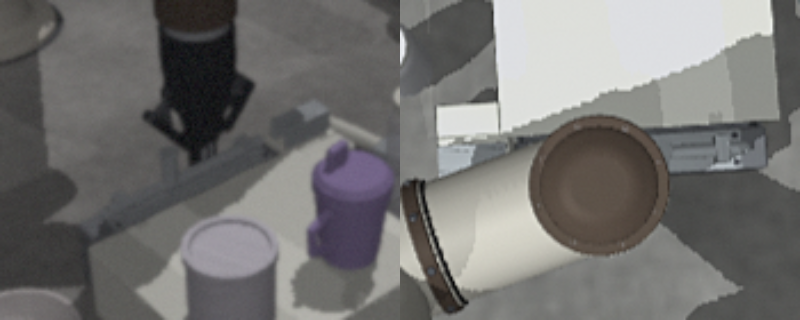

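Request:
carry_out --increments '[[[0,0,0],[-0.002,0,0],-1],[[0,0,0],[-0.004,0,0],-1]]'

```text
time_s: 5.48
eef_pos: [0.5335, 0.0137, 0.0603]
ee_rot: [3.142, -0.0, -3.099]
contact_force: [-2.4, 1.3, 0.2]
width: 0.0
```

Request:
carry_out --increments '[[[0,0,0],[-0.002,0,0],-1],[[0,0,0],[-0.004,0,0],-1]]'

```text
time_s: 5.72
eef_pos: [0.5344, 0.0134, 0.06]
ee_rot: [-3.141, -0.008, -3.1]
contact_force: [-11.7, 3.6, 8.9]
width: 0.0002
```

Request:
carry_out --increments '[[[0,0,0],[-0.002,0,0],-1],[[0,0,0],[-0.002,0,0],-1]]'

```text
time_s: 5.98
eef_pos: [0.5343, 0.0131, 0.0597]
ee_rot: [-3.14, -0.012, -3.1]
contact_force: [-14.3, 4.2, 8.8]
width: -0.0001
```

Request:
carry_out --increments '[[[0,0,0],[0.03,0,0],-1],[[0,0,0],[0.05,0,0],-1],[[0,0,0],[0.05,0,-0.06],-1],[[0,0,0],[0.05,0,-0.12],-1],[[0,0,-0.17],[0.05,-0.03,-0.12],-1],[[0,0,-0.34],[0.03,-0.08,-0.12],-1],[[0,0,-0.51],[0,-0.11,-0.12],-1],[[0,0,-0.68],[-0.025,-0.11,-0.12],-1],[[0,0,-0.85],[-0.025,-0.11,-0.12],-1],[[0,0,-1.02],[-0.025,-0.11,-0.12],-1],[[0,0,-1.19],[-0.025,-0.11,-0.12],-1],[[0,0,-1.36],[-0.025,-0.11,-0.12],-1],[[0,0,-1.53],[-0.025,-0.11,-0.12],-1],[[0,0,-1.571],[-0.025,-0.11,-0.12],-1],[[0,0,-1.571],[-0.025,-0.11,-0.12],-1],[[0,0,-1.571],[-0.025,-0.11,-0.12],-1]]'

```text
time_s: 7.98
eef_pos: [0.57, -0.0951, 0.1806]
ee_rot: [-3.14, -0.0, -1.528]
contact_force: [1.0, 0.1, -0.1]
width: -0.0001
```

```bash
python3 - <<'E'
from h import *
np.set_printoptions(precision=4,suppress=True)
s=optics.snapshot("scene");t=optics.snapshot("top")
for n,z in(("bolt_knob",.114),("bolt_tip",.092),("keeper",.092)):
    uv=[spotter.pinpoint(p,n) for p in(s,t)]
    for p,u in zip((s,t),uv):
        if u: print(n,u[0],at_z(p,u[0]["xy"],z))
    if all(uv): print(tri((s,t),[u[0]["xy"] for u in uv]))
cv2.imwrite("pics/c.png",np.hstack([cv2.resize(p["pixels"][a:a+140,b:b+175,::-1],(400,320)) for p,a,b in((s,130,210),(t,130,260))]))
o=bot.observe();print(o["eef_pos"],o["ee_rot"],o["contact_force"])
E
```

```text
bolt_knob {'xy': [285.0, 202.7], 'p': 0.81} [ 0.5684 -0.0482  0.114 ]
bolt_tip {'xy': [330.2, 191.6], 'p': 0.97} [0.5694 0.0763 0.092 ]
keeper {'xy': [333.4, 190.1], 'p': 0.61} [0.5691 0.0861 0.092 ]
[ 0.5694 -0.095   0.1803] [-3.1414 -0.     -1.5278] [ 0.2714 -0.571   0.3294]
```

View pics/c.png

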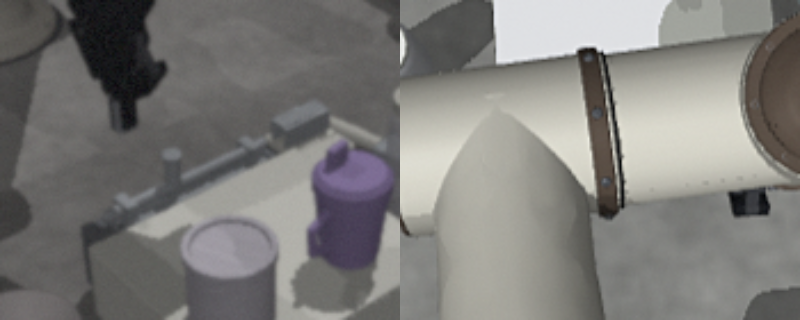

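Request:
carry_out --increments '[[[0,0,0],[0,0,0.04],-1],[[0,0,0],[0,0,0.072],-1],[[0,0,0],[0,0,0.072],-1],[[0,0,0],[-0.01,0,0.072],-1],[[0,0,0],[-0.02,0,0.072],-1],[[0,0,0],[-0.02,0,0.072],-1]]'

```text
time_s: 9.12
eef_pos: [0.5692, -0.0739, 0.1096]
ee_rot: [-3.139, 0.0, -1.526]
contact_force: [-0.7, 0.3, 0.6]
width: 0.0
```

Request:
carry_out --increments '[[[0,0,0],[-0.004,0,0],-1],[[0,0,0],[-0.008,0,0],-1],[[0,0,0],[-0.011,0,0],-1],[[0,0,0],[-0.014,0,0],-1],[[0,0,0],[-0.016,0,0],-1]]'

```text
time_s: 9.75
eef_pos: [0.5678, -0.0595, 0.1084]
ee_rot: [3.141, -0.001, -1.528]
contact_force: [0.8, -4.1, 0.3]
width: -0.0002
```

Request:
carry_out --increments '[[[0,0,0],[-0.002,0,0],-1],[[0,0,0],[-0.004,0,0],-1],[[0,0,0],[-0.006,0,0],-1]]'

```text
time_s: 10.12
eef_pos: [0.5675, -0.053, 0.1084]
ee_rot: [3.141, -0.0, -1.528]
contact_force: [0.2, -4.0, 0.5]
width: -0.0002
```

Request:
carry_out --increments '[[[0,0,0],[-0.0015,0,0],-1],[[0,0,0],[-0.003,0,0],-1]]'

```text
time_s: 10.38
eef_pos: [0.5674, -0.0499, 0.1084]
ee_rot: [3.141, -0.0, -1.528]
contact_force: [-0.1, -4.7, 1.2]
width: -0.0002
```

Request:
carry_out --increments '[[[0,0,0],[-0.0015,0,0],-1],[[0,0,0],[-0.003,0,0],-1]]'

```text
time_s: 10.62
eef_pos: [0.5672, -0.047, 0.1084]
ee_rot: [3.141, -0.0, -1.528]
contact_force: [-0.8, -3.9, 0.6]
width: -0.0003
```

Request:
carry_out --increments '[[[0,0,0],[-0.0015,0,0],-1],[[0,0,0],[-0.003,0,0],-1]]'

```text
time_s: 10.88
eef_pos: [0.5671, -0.0439, 0.1083]
ee_rot: [3.141, -0.0, -1.528]
contact_force: [0.5, -3.5, 1.3]
width: 0.0001
```

Request:
carry_out --increments '[[[0,0,0],[-0.001,0,0],-1],[[0,0,0],[-0.002,0,0],-1]]'

```text
time_s: 11.12
eef_pos: [0.567, -0.042, 0.1083]
ee_rot: [3.141, -0.0, -1.528]
contact_force: [0.5, -3.1, 1.3]
width: -0.0001
```

Request:
carry_out --increments '[[[0,0,0],[-0.001,0,0],-1],[[0,0,0],[-0.002,0,0],-1]]'

```text
time_s: 11.38
eef_pos: [0.5669, -0.04, 0.1083]
ee_rot: [3.141, -0.0, -1.528]
contact_force: [-1.3, -4.0, 1.4]
width: -0.0001
```

Request:
carry_out --increments '[[[0,0,0],[-0.001,0,0],-1],[[0,0,0],[-0.002,0,0],-1]]'

```text
time_s: 11.62
eef_pos: [0.5668, -0.038, 0.1083]
ee_rot: [3.141, -0.0, -1.528]
contact_force: [-1.7, -3.8, 1.9]
width: -0.0
```

Request:
carry_out --increments '[[[0,0,0],[-0.001,0,0],-1],[[0,0,0],[-0.002,0,0],-1]]'

```text
time_s: 11.88
eef_pos: [0.5668, -0.036, 0.1083]
ee_rot: [3.141, -0.0, -1.528]
contact_force: [-0.7, -3.9, 1.7]
width: -0.0
```

Request:
carry_out --increments '[[[0,0,0],[-0.001,0,0],-1],[[0,0,0],[-0.002,0,0],-1]]'

```text
time_s: 12.12
eef_pos: [0.5667, -0.034, 0.1083]
ee_rot: [3.141, -0.0, -1.528]
contact_force: [-0.9, -4.0, 1.6]
width: 0.0002
```

Request:
carry_out --increments '[[[0,0,0],[-0.001,0,0],-1],[[0,0,0],[-0.002,0,0],-1]]'

```text
time_s: 12.38
eef_pos: [0.5666, -0.032, 0.1083]
ee_rot: [3.141, -0.0, -1.528]
contact_force: [-1.4, -4.1, 1.7]
width: -0.0002
```

Request:
carry_out --increments '[[[0,0,0],[-0.001,0,0],-1],[[0,0,0],[-0.002,0,0],-1]]'

```text
time_s: 12.62
eef_pos: [0.5665, -0.03, 0.1083]
ee_rot: [3.141, -0.0, -1.528]
contact_force: [-1.2, -4.3, 3.2]
width: 0.0002
```

Request:
carry_out --increments '[[[0,0,0],[-0.001,0,0],-1],[[0,0,0],[-0.002,0,0],-1]]'

```text
time_s: 12.88
eef_pos: [0.5664, -0.028, 0.1083]
ee_rot: [3.141, 0.0, -1.528]
contact_force: [-1.3, -3.7, 1.7]
width: 0.0
```

Request:
carry_out --increments '[[[0,0,0],[-0.001,0,0],-1],[[0,0,0],[-0.002,0,0],-1]]'

```text
time_s: 13.12
eef_pos: [0.5663, -0.026, 0.1083]
ee_rot: [3.141, -0.0, -1.528]
contact_force: [-2.3, -4.7, 2.6]
width: -0.0001
```

Request:
carry_out --increments '[[[0,0,0],[-0.001,0,0],-1],[[0,0,0],[-0.002,0,0],-1]]'

```text
time_s: 13.38
eef_pos: [0.5662, -0.024, 0.1082]
ee_rot: [3.141, 0.0, -1.528]
contact_force: [-1.2, -4.3, 1.4]
width: -0.0
```

Request:
carry_out --increments '[[[0,0,0],[-0.001,0,0],-1],[[0,0,0],[-0.002,0,0],-1]]'

```text
time_s: 13.62
eef_pos: [0.5662, -0.022, 0.1083]
ee_rot: [3.141, -0.0, -1.528]
contact_force: [-1.4, -3.7, 2.0]
width: -0.0003
```

Request:
carry_out --increments '[[[0,0,0],[-0.001,0,0],-1],[[0,0,0],[-0.002,0,0],-1]]'

```text
time_s: 13.88
eef_pos: [0.5661, -0.02, 0.1083]
ee_rot: [3.141, -0.0, -1.528]
contact_force: [-1.5, -4.0, 2.4]
width: 0.0002
```

Request:
carry_out --increments '[[[0,0,0],[-0.001,0,0],-1],[[0,0,0],[-0.002,0,0],-1]]'

```text
time_s: 14.12
eef_pos: [0.566, -0.018, 0.1083]
ee_rot: [3.141, -0.0, -1.528]
contact_force: [-1.4, -3.8, 2.0]
width: 0.0003
```

```bash
python3 - <<'E'
from h import *
np.set_printoptions(precision=4,suppress=True)
s=optics.snapshot("scene");t=optics.snapshot("top")
for n,z in(("bolt_knob",.114),("bolt_tip",.092),("keeper",.092)):
    for p in(s,t):
        u=spotter.pinpoint(p,n)
        if u: print(n,u[0],at_z(p,u[0]["xy"],z))
cv2.imwrite("pics/d.png",cv2.resize(s["pixels"][140:250,230:370,::-1],(760,597)))
o=bot.observe();print(o["eef_pos"],o["ee_rot"],o["contact_force"])
E
```

```text
bolt_knob {'xy': [299.9, 194.8], 'p': 0.65} [ 0.5633 -0.0049  0.114 ]
bolt_tip {'xy': [342.6, 184.3], 'p': 0.64} [0.5629 0.1186 0.092 ]
keeper {'xy': [328.8, 188.7], 'p': 0.59} [0.5578 0.0808 0.092 ]
[ 0.5661 -0.0179  0.1082] [ 3.1416  0.0002 -1.5279] [-1.3868 -3.0145  2.2368]
```

View pics/d.png

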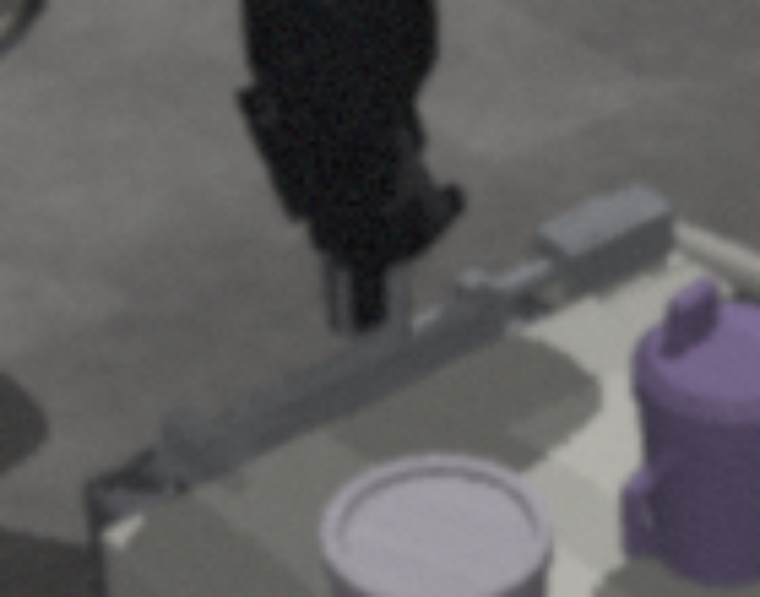

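Request:
carry_out --increments '[[[0,0,0],[-0.001,0,0],-1],[[0,0,0],[-0.002,0,0],-1]]'

```text
time_s: 14.78
eef_pos: [0.566, -0.0161, 0.1082]
ee_rot: [3.142, -0.0, -1.528]
contact_force: [-1.0, -4.5, 2.0]
width: 0.0001
```

Request:
carry_out --increments '[[[0,0,0],[-0.001,0,0],-1],[[0,0,0],[-0.002,0,0],-1]]'

```text
time_s: 15.02
eef_pos: [0.5659, -0.0143, 0.1083]
ee_rot: [3.141, -0.001, -1.528]
contact_force: [-1.0, -5.8, -0.0]
width: 0.0001
```

Request:
carry_out --increments '[[[0,0,0],[-0.0005,0,0],-1],[[0,0,0],[-0.001,0,0],-1]]'

```text
time_s: 15.28
eef_pos: [0.5659, -0.0137, 0.1083]
ee_rot: [3.141, -0.001, -1.528]
contact_force: [-0.2, -7.4, 0.6]
width: 0.0001
```

Request:
carry_out --increments '[[[0,0,0],[-0.0005,0,0],-1],[[0,0,0],[-0.001,0,0],-1]]'

```text
time_s: 15.52
eef_pos: [0.5658, -0.013, 0.1083]
ee_rot: [3.141, -0.001, -1.528]
contact_force: [-0.5, -7.9, 1.1]
width: -0.0
```

Request:
carry_out --increments '[[[0,0,0],[-0.001,0,0],-1],[[0,0,0],[-0.0015,0,0],-1]]'

```text
time_s: 15.78
eef_pos: [0.5657, -0.012, 0.1083]
ee_rot: [3.141, -0.002, -1.528]
contact_force: [0.7, -10.3, 0.1]
width: 0.0
```

Request:
carry_out --increments '[[[0,0,0],[-0.0005,0,0],-1],[[0,0,0],[-0.001,0,0],-1],[[0,0,0],[-0.001,0,0],-1]]'

```text
time_s: 16.15
eef_pos: [0.5657, -0.0113, 0.1083]
ee_rot: [3.141, -0.002, -1.528]
contact_force: [0.0, -9.9, -0.2]
width: 0.0002
```

Request:
carry_out --increments '[[[0,0,0],[0.01,0,0],-1],[[0,0,0],[0.03,0,0],-1],[[0,0,0],[0.03,0,0],-1],[[0,0,0],[0.03,0,-0.06],-1],[[0,0,0],[0.03,0,-0.12],-1],[[0,0,0],[0.09,0,-0.15],-1],[[0,0,0],[0.15,0,-0.15],-1],[[0,0,0],[0.21,0,-0.15],-1],[[0,0,0],[0.27,0,-0.15],-1],[[0,0,0],[0.33,0,-0.15],-1],[[0,0,0],[0.33,0,-0.15],-1],[[0,0,0],[0.33,0,-0.15],-1]]'

```text
time_s: 17.65
eef_pos: [0.5798, -0.3393, 0.2578]
ee_rot: [3.141, 0.001, -1.528]
contact_force: [0.7, 1.1, -0.5]
width: 0.0001
```

```bash
python3 - <<'E'
from h import *
np.set_printoptions(precision=4,suppress=True)
s=optics.snapshot("scene");t=optics.snapshot("top")
for n,z in(("bolt_knob",.114),("keeper",.092),("tin",.085),("sippy_cup",.085),("scoop",0),("bowl",0),("feeding_bottle",0),("food_jar",0)):
    for p in(s,t):
        u=spotter.pinpoint(p,n)
        if u: print(n,p is t,u[0]["p"],at_z(p,u[0]["xy"],z))
cv2.imwrite("pics/e.png",np.hstack([cv2.resize(p["pixels"][a:a+140,b:b+175,::-1],(400,320)) for p,a,b in((s,130,210),(t,110,260))]))
o=bot.observe();print(o["time_s"],o["eef_pos"],o["contact_force"])
E
```

```text
bolt_knob False 0.94 [0.5544 0.0063 0.114 ]
bolt_knob True 0.6 [0.5737 0.0004 0.114 ]
keeper False 0.78 [0.5625 0.083  0.092 ]
keeper True 0.9 [0.5642 0.0861 0.092 ]
tin False 0.66 [ 0.7551 -0.1046  0.085 ]
tin True 0.57 [ 0.7472 -0.0978  0.085 ]
sippy_cup False 0.67 [0.7403 0.0299 0.085 ]
sippy_cup True 0.92 [0.738  0.0373 0.085 ]
scoop False 0.84 [ 0.4984 -0.2394  0.    ]
scoop True 0.75 [ 0.5019 -0.2352  0.    ]
bowl False 0.8 [ 0.6113 -0.2467  0.    ]
bowl True 0.74 [ 0.6085 -0.2449  0.    ]
feeding_bottle False 0.74 [0.6668 0.1801 0.    ]
feeding_bottle True 0.84 [0.6442 0.1943 0.    ]
food_jar False 0.83 [ 0.7216 -0.218   0.    ]
food_jar True 0.7 [ 0.7203 -0.221   0.    ]
18.55 [ 0.5798 -0.3393  0.2583] [-0.6328 -0.0896  0.3162]
```

View pics/e.png

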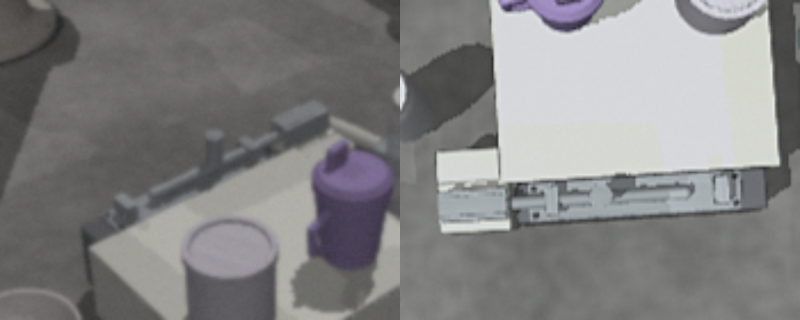

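```bash
python3 -c "
from station import bot
print(bot.sign_off())"
```

```text
the job is handed in; nothing more can be done
None
```

The tray is shut, the bolt is pressed into the cushion, and the job is handed in. It took about 18.6 s of the 48 s.

- **Tray:** I pushed its front with the shut fingers. Drag was about 3 N. At the stop the force rose to about 14 N while the tool no longer advanced. The last picture shows the tray shut and the rod lined up with the keeper.
- **Bolt:** I pushed the knob in 1–3 mm steps against a steady 4 N drag. The cushion was felt after about 53 mm of knob travel. I stopped at about 10–11 N total, which leaves roughly 6–7 N on the cushion, compressed about 3–4 mm. I then backed off and moved the arm clear.
- **Last checks:**
  - The arm was touching nothing.
  - The bystanders I re-measured were where they started, within the measuring scatter, which reached about 1 cm. I did not re-measure the bottle brush.
  - The two cameras disagreed on the knob's final sideways position: 6 mm from the scene camera and 0 mm from the top camera. I expected about 8 mm from the tool position. I put this down to network noise in the less certain top view and did not touch the knob again to confirm.

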